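Hold a steel angle in the drill jig

TASK

Set the steel angle offcut up for drilling: lay it on the bed of the drill jig with its wide leg flat and its upright leg towards the fence, and slide it in under the bush plate until its end butts against the stop block and its upright leg is flat against the fence. Then, with one diagonal push of the fingertips into the inside corner of the angle, press it firmly (some 15 newtons each way) against fence and bed at once, ready for the driller. Finish while still holding that push: do not let go, and leave the tape roll and the punch where they lie.

Things in the scene. Friction and masses are not known exactly. Their poses are not given: they have to be found in the camera images.
- angle: dark steel angle offcut, 110 mm long (own y), 0.55-0.8 kg, left of the jig, turned up to 0.6 rad. It lies on its wide leg (65 mm, 8 mm thick), other leg upright (40 mm high, 8 thick). Origin: underside, mid-length, under the middle of the upright leg. x: upright leg x -4..+4 mm, flat leg x -61..+4, z up. Grip across the upright leg from above (z > 8 mm). Centre of mass x -19, z 11 mm
- jig: drill jig, immovable, turned up to 0.25 rad. Origin at table height; x points to the fence, y away from the stop block (to the robot's left), z up. Its steel bed plate has its top 18 mm above the table, x -75..+90, y -110..+110 mm. Behind the fence, at x = 78 mm, three bolt heads 8 mm high
- bed: the flat steel bed plate of the jig, 165 x 220 x 14 mm; its underside, where its origin lies, is 4 mm above the table; same axes and same x, y origin as jig; smooth: the workpiece slides on it with a friction of about 0.3
- fence: steel bar 45 mm high, 18 mm thick, standing on the bed along y (y -105..+105 mm), at x = 45 mm of the jig. Origin: at bed height, mid-length, in its working face, which looks to -x (to the robot). A gripper finger fits between it and the workpiece only if some 25 mm are left
- stop: stop block with bush plate, at the right end of the jig. Origin and axes as jig_corner. Block: 14 mm high, x -96..0, y -30..0 mm; its working face (y = 0) looks to +y. Bush plate on top of it: x -64..-30, overhangs the bed to y = +28 mm, 14 to 24 mm above the bed (bush collar to 29): the flat leg goes under it, the upright leg between it and the fence
- jig_corner (a point): inside corner of the jig: at bed height (18 mm above the table), where fence face and stop block face meet; axes as the jig's. With the workpiece home, the origin of angle is at x -4, y +55, z 0 mm here, axes parallel, and fingers can come down on its flat leg from y = 28 mm (bush plate) to 110 (free end), x -65..-8 mm
- tape_roll: black tape roll, 62 mm across, 19 mm high, lying flat right of the jig; stays where it is. Origin under its centre
- punch: steel punch, 140 mm long, 20 mm wide, 14 mm high, lying left of the jig, behind the angle; stays where it is. Origin under its middle
Mind the look-alikes: they are no part of the job. There is more than one size of the angle; the one meant has the size given above.

How it is judged:
On the way, in this order (a step that is already met when the one before it is completed fails the run):
1. the angle lies flat on the jig's bed on its wide leg (contact force between angle and bed above 2 N and z of angle in the frame of jig_corner between -0.003 and 0.003 m and angle between angle's own z axis and vertical below 0.06 rad), for 0.2 s.
2. the angle is home: its end at the stop block, under the bush plate, and its upright leg at the fence (x of angle in the frame of jig_corner above -0.0065 m and y of angle in the frame of jig_corner below 0.058 m and z of angle in the frame of jig_corner below 0.002 m and angle between the y axis of angle and the y axis of jig, either way round below 0.03 rad), for 0.2 s.
At the end, for the whole second after the job is handed in: Angle flat on the bed (2 mm), upright leg within 2 mm of the fence and parallel (0.025 rad), end within 3 mm of the stop; the fingers, over its flat leg, push on it (over 6 N) so that it presses on the fence with over 5 N and on the bed with over 13 N (weight up to 7.7 N), at rest, for a second (x of angle in the frame of jig_corner between -0.006 and 0 m and y of angle in the frame of jig_corner between 0.052 and 0.058 m and z of angle in the frame of jig_corner between -0.002 and 0.002 m and angle between the y axis of angle and the y axis of jig, either way round below 0.025 rad and angle between angle's own z axis and vertical below 0.025 rad and contact force between angle and fence above 5 N and contact force between angle and bed above 13 N and contact force between the fingers and angle above 6 N and linear speed of angle below 0.01 m/s and x of the grasp point in the frame of angle between -0.09 and -0.002 m and y of the grasp point in the frame of angle between -0.065 and 0.065 m); the arm keeps its last pose, push and grip.
It fails at once if the tape roll is pushed away (distance of tape_roll from where it was at the start of the episode above 0.03 m).
It fails at once if the punch is pushed away (distance of punch from where it was at the start of the episode above 0.03 m).
It also fails if it takes over 67 s, if anything falls off the work surface, if the arm or the gripper's body presses on something with over 40 N, if the wrist force passes 120 N, or if a joint passes its speed limit or range.

ROBOT

A 6-joint arm with a two-finger parallel gripper is mounted at the origin on a cart in front of the work surface, level with it; the furniture and walls round the work are solid. World frame = base frame: x ahead of the robot, y to its left, z up, the work surface at z = 0. Lengths are in m, angles in rad, forces in N, time in s.
With the tool pointing down it reaches from about 0.375 to 0.75 m from the base axis. Payload 9 kg.
Tool frame: the origin (TCP) lies at the very end of the fingers, on their centre line; the grasp point (between the pads) lies r.grip_point_offset behind it (r.grip_point_offset is the distance from the TCP to the grasp point, in m); z points along the fingers, y is the line along which they close (so a half turn about z gives the same grasp; the last joint's range is limited). The gripper opens to 85 mm and grips with 20 to 120 N. Pads are 22 mm wide; open, the fingers measure 114 mm over their backs; the gripper's body (76 mm by 85 mm) begins 54 mm behind the grasp point. The pads swing forward as they close: fully open they stand 13 mm farther back than shut.
Start: joints at [1.122, 0.104, 0.097, 1.564, 0, 1.353], TCP at [0.137, 0.584, 0.231] pointing down, gripper open.
Joint ranges: [-2.99, 2.99], [-0.84, 1.86], [-1.1, 1.16], [-1.84, 2.11], [-1.51, 1.56], [-3.14, 3.14]. Speed limits (rad/s): [2.22, 2.22, 2.57, 3.14, 3.14, 3.14].

INTERFACE

Orientations are given as a rotation vector (axis times angle).
In Python, from workcell import observe, viewer, order, r gives the robot as it stands.
- The arm moves only by the tool drive_tool, never from a script. Its argument "increments" is text: rows parted by semicolons, each of 5 numbers parted by spaces: the closure, from -1 (fully open) to 1 (shut), then the shift along the tool's x, y, z in mm, then the turn about the tool's z in rad. A call has 1 to 8 rows; each row is the pose to reach, as a shift and turn from the pose commanded when the call began, along the tool's axes at that moment; what a row does not reach only later rows make up. A row lasts 1/12 s, in which the tool goes at most 41.7 mm and 7.16 degrees, less where a joint would pass 70% of its speed; a pose out of reach is approached as far as the arm can. A call with a gripper value outside its range is refused whole. The fingers move at their own pace and stop on an object; "grip_force" is the grip in N (left out, the last holds). Time passes only in rows, so rows that repeat a pose let the fingers close. It gives the time, the measured TCP pose, the force, the opening and the grip force at its end, in the units of the state.
- observe(): the state, without advancing time (a new reading comes with each control period).
- viewer.grab_frame(name): name is "scene" or "top" or "wrist"; returns the picture (480x640x3 uint8, red, green, blue); there is no depth.
- viewer.camera_params(name): a dict with "fx", "fy", "cx", "cy" (pixels), "R" (3x3) and "t" (3): a world point X has camera coordinates R X + t. Camera axes: x right, y down, z forward; pixel columns grow to the right and rows downward; lengths in m; the calibration is good to about 2 mm. The wrist camera is an equidistant fisheye: a pixel r from the principal point sees the ray r / f radians off the axis. A picture is of the moment at which its call begins: read the wrist's pose just before it. camera_params takes no time and is no camera call; for the wrist camera it gives the pose at the moment of the call.
- order.hand_in(): hands the job in; it is judged then, once.
The state is a dict: "clock": time; "joints": joint angles; "joint_vel": joint speeds; "tau": joint torques, N m; "tool_pos": TCP position; "orientation": TCP orientation; "ft_force": force on the tool from outside, world axes, zero at the start; "moment": the same for the moment, N m; "finger_gap": finger opening in m; "gripper_force": force on a finger pad.
Only numpy, scipy, OpenCV 4.12 (cv2) and the standard library are available. Lean on these libraries where they do the work, as an engineer would, in place of code of your own. Each camera call takes 0.05 s, during which the arm holds its last target. There are 200 camera calls.

## Working session

There is one attempt and no reset: what is moved stays moved. The work goes in short steps, Python scripts to look and compute and a tool call to move; the robot and the scene stay as the last step left them, time stands still between calls to the robot, and variables do not carry over. Pictures are saved under pics/ and viewed, at most 10 in all, crops included, and the job is handed in when it is done.

Besides the shell and the picture viewer there is one more tool, called after "Emit:" as name(argument=value, ...), one argument or row to a line, values as JSON. drive_tool: Moves the arm, as the interface text tells. Its arguments: {"type":"object","properties":{"increments":{"type":"string"},"grip_force":{"type":"number"}},"required":["increments"]}

```bash
mkdir -p pics; python3 - <<'E'
from workcell import observe, viewer, order, r
import cv2,numpy as np
s=observe();print(s, r.grip_point_offset)
for n in("top","scene"):
    im=viewer.grab_frame(n);cv2.imwrite(f"pics/{n}0.png",im[:,:,::-1]);p=viewer.camera_params(n);print(n,p)
E
```

```text
{'clock': 0.0, 'joints': array([ 1.12229595e+00,  1.04689212e-01,  9.64712855e-02,  1.56391783e+00,
       -3.54183500e-05,  1.35308104e+00]), 'joint_vel': array([-0.00117481,  0.00221096, -0.00087778,  0.00176164, -0.00028437,
       -0.00054087]), 'tau': array([-2.06348726e-03, -5.56931698e+01,  5.03648186e+01,  1.67878956e-02,
       -4.27495725e-04, -2.44451337e-05]), 'tool_pos': array([0.13710394, 0.58377492, 0.23052935]), 'orientation': array([-3.61665712e-01, -3.12029757e+00,  2.00624826e-03]), 'ft_force': array([ 0.16316845,  0.3726138 , -0.01397519]), 'moment': array([-0.02800686, -0.02905958,  0.03770617]), 'gripper_force': 0.0, 'finger_gap': 0.08559628321352195} 0.0187
top {'fx': 483.4034709237756, 'fy': 483.4034709237756, 'cx': 314.45797488098253, 'cy': 238.94652140596966, 'R': array([[-0.00460505, -0.99996673, -0.00673359],
       [-0.99806082,  0.00501407, -0.062044  ],
       [ 0.0620757 ,  0.00643481, -0.9980507 ]]), 't': array([0.02433132, 0.58457658, 0.96865127])}
scene {'fx': 447.8507955208286, 'fy': 447.8507955208286, 'cx': 322.44989569231285, 'cy': 242.47234043925727, 'R': array([[-0.80788557, -0.58894937, -0.02143712],
       [-0.39796388,  0.57200974, -0.71723748],
       [ 0.4346788 , -0.57091461, -0.69649899]]), 't': array([0.47792855, 0.25531264, 0.70838553])}
```

View pics/top0.png

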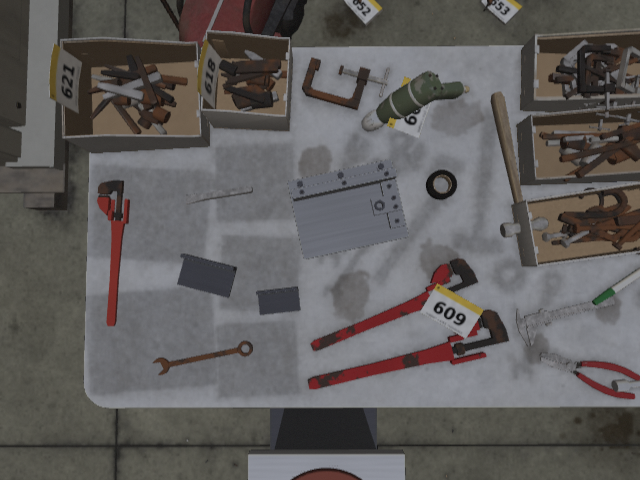

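View pics/scene0.png

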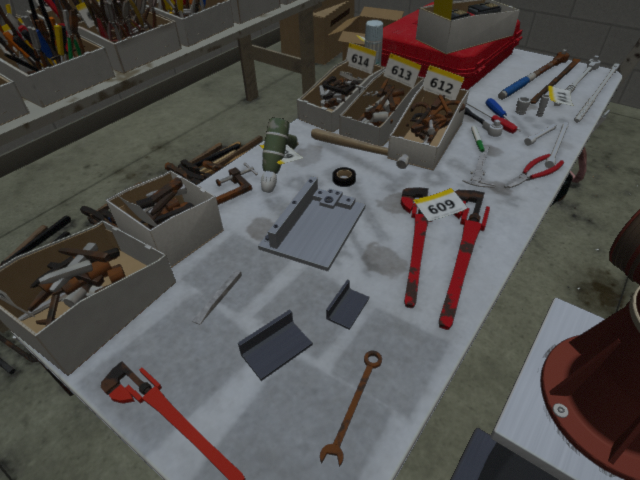

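The top view shows two dark angles. A is around (207,275), about 57 px or roughly 112 mm long; B is around (279,300), about 42 px or roughly 85 mm. A fits the 110 mm length. The jig is at (350,208), the tape roll at (441,184) and the punch at (222,194). I'll confirm A with an enlarged crop.

```bash
python3 - <<'E'
import cv2
im=cv2.imread("pics/top0.png")
c=cv2.resize(im[150:320,165:425],None,fx=3,fy=3,interpolation=cv2.INTER_CUBIC)
cv2.imwrite("pics/crop1.png",cv2.convertScaleAbs(c,alpha=1.5,beta=10))
E
```

```text
(no output)
```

View pics/crop1.png

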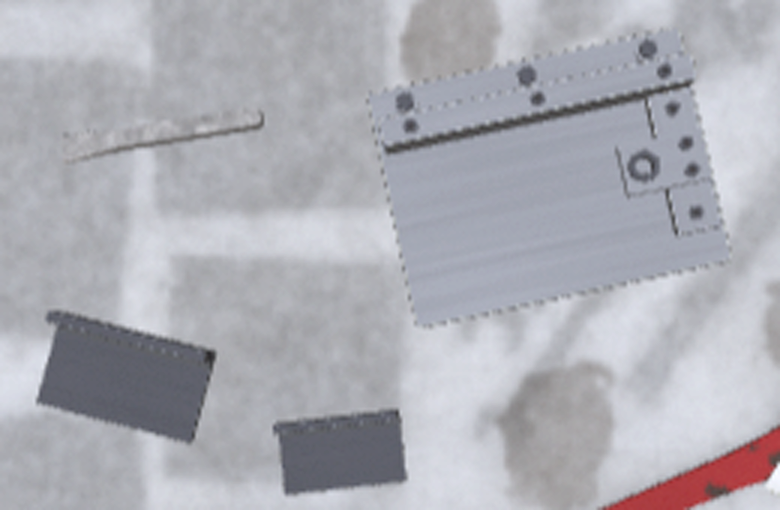

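A is the longer one, with its near edge from crop (37,403) to (193,442) and its upright on the far side. That makes it the 110 mm piece; B is only about 80 mm. The bed corners are at crop (370,93), (683,30), (730,262) and (418,327). Next I'll compute the poses.

```bash
cat > h.py <<'E'
import numpy as np,cv2
from scipy.spatial.transform import Rotation as Ro
from workcell import observe, viewer, order, r
def ray(p,u,v,z,fish=False):
    K=np.array([[p['fx'],0,p['cx']],[0,p['fy'],p['cy']],[0,0,1.]])
    if fish:
        q=cv2.fisheye.undistortPoints(np.array([[[u,v]]],float),K,np.zeros(4))[0,0]
    else: q=[(u-p['cx'])/p['fx'],(v-p['cy'])/p['fy']]
    R=np.array(p['R']);c=-R.T@p['t'];d=R.T@[q[0],q[1],1]
    return c+d*(z-c[2])/d[2]
def proj(p,X,fish=False):
    K=np.array([[p['fx'],0,p['cx']],[0,p['fy'],p['cy']],[0,0,1.]]);X=np.array(X,float).reshape(-1,1,3)
    rv=Ro.from_matrix(p['R']).as_rotvec()
    f=cv2.fisheye.projectPoints if fish else cv2.projectPoints
    return f(X,rv,np.array(p['t']),K,np.zeros(4))[0].reshape(-1,2)
def fit(local,world):
    "planar pose: returns xy, yaw"
    L=np.array(local,float);W=np.array(world)[:,:2];l=L-L.mean(0);w=W-W.mean(0)
    a=np.arctan2((l[:,0]*w[:,1]-l[:,1]*w[:,0]).sum(),(l*w).sum())
    R=np.array([[np.cos(a),-np.sin(a)],[np.sin(a),np.cos(a)]])
    t=W.mean(0)-R@L.mean(0);return t,a,(L@R.T+t-W)
def T(t,a,p): 
    c,s=np.cos(a),np.sin(a);return np.array([t[0]+c*p[0]-s*p[1],t[1]+s*p[0]+c*p[1]])
E
python3 - <<'E'
from h import *
p=viewer.camera_params("top")
f=lambda x,y,z:ray(p,165+(x+.5)/3-.5,150+(y+.5)/3-.5,z)
W=[f(370,93,.018),f(683,30,.018),f(730,262,.018),f(418,327,.018)]
t,a,e=fit([(.09,.11),(.09,-.11),(-.075,-.11),(-.075,.11)],W);print("jig",t,a,e.round(4).tolist())
print("corner fence/stop rays", f(652,137,.032),f(670,190,.032))
# stop face y: pixels along edge (668,190)-(678,233)
c,s=np.cos(a),np.sin(a);Ri=np.array([[c,s],[-s,c]])
for q in [(668,190,.032),(678,233,.032),(648,97,.032),(655,137,.032),(392,151,.018),(690,84,.018),(617,148,.042),(628,194,.042)]: print("in jig",Ri@(f(*q)[:2]-t))
W=[f(37,403,.008),f(193,442,.008)]
ta,aa,e=fit([(-.061,.055),(-.061,-.055)],W);print("angle",ta,aa,e.round(4).tolist())
c,s=np.cos(aa),np.sin(aa);Ri=np.array([[c,s],[-s,c]])
for q in [(50,312,.04),(215,350,.04),(50,312,.0)]: print("in ang",Ri@(f(*q)[:2]-ta))
s=observe();print(Ro.from_rotvec(s['orientation']).as_matrix().round(3))
print(viewer.camera_params("wrist"))
E
```

```text
jig [ 0.63889889 -0.04910736] 0.19528522327025583 [[0.0007, 0.0008], [0.0009, 0.0002], [-0.0011, -0.0023], [-0.0006, 0.0012]]
corner fence/stop rays [ 0.67151893 -0.11558013  0.032     ] [ 0.63553722 -0.12719828  0.032     ]
in jig [-0.01818319 -0.07463748]
in jig [-0.0479061  -0.07518153]
in jig [ 0.04626854 -0.07452997]
in jig [ 0.01869796 -0.07351897]
in jig [0.04686    0.10236996]
in jig [ 0.051442   -0.10687376]
in jig [ 0.01528866 -0.04553772]
in jig [-0.01635029 -0.0463675 ]
angle [0.53962922 0.23597159] -0.24700706337664316 [[-0.0001, -0.0002], [0.0001, 0.0002]]
in ang [0.00257807 0.0535629 ]
in ang [ 0.004511   -0.05945197]
in ang [0.00109562 0.06484319]
[[-0.973  0.229 -0.   ]
 [ 0.229  0.973 -0.001]
 [ 0.    -0.001 -1.   ]]
{'fx': 371.64829954431775, 'fy': 371.64829954431775, 'cx': 325.60771960853486, 'cy': 240.96382404740868, 'R': array([[ 0.22766823,  0.9737368 , -0.00195522],
       [ 0.93260332, -0.21747252,  0.28802213],
       [ 0.28003254, -0.06739693, -0.95762176]]), 't': array([-0.59910956, -0.03737695,  0.3798949 ])}
```

Emit:
drive_tool(
  increments="-1 -34 -17 0 0.113; -1 -67 -34 0 0.226; -1 -101 -51 0 0.34; -1 -135 -68 0 0.453; 0 -168 -85 0 0.566; 0 -202 -102 0 0.68; 0 -236 -119 0 0.793; 0 -270 -136 0 0.906",
  grip_force=60,
)

```text
clock: 0.77
tool_pos: [0.37, 0.3885, 0.2311]
orientation: [-1.698, -2.643, 0.0]
ft_force: [-0.4, 1.0, -0.9]
finger_gap: 0.0429
gripper_force: 0.0
```

```bash
cat >> h.py <<'E'
def rel(x,y,z,toolyaw):
    "increments mm/rad to bring TCP to x,y,z with tool y at world yaw"
    s=observe();M=Ro.from_rotvec(s['orientation']).as_matrix();d=M.T@(np.array([x,y,z])-s['tool_pos'])
    w=np.arctan2(M[1,1],M[0,1]);return (d*1e3).round(1),round(float((w-toolyaw+np.pi)%(2*np.pi)-np.pi),3)
E
python3 - <<'E'
from h import *
s=observe();print(s['clock'],s['tool_pos'],s['joints'],s['finger_gap'])
print(rel(.5416,.2437,.13,-.247))
E
```

```text
0.7667 [0.36995764 0.38846567 0.23106737] [ 5.65738625e-01 -8.96691728e-02 -9.78015353e-02  1.56292523e+00
  9.24905741e-05  1.70805371e+00] 0.042926980293123314
(array([-203.,   96.,  101.]), 0.675)
```

Emit:
drive_tool(
  increments="0 -29 14 10 0.1; 0 -58 27 25 0.2; 0 -87 41 40 0.3; 0 -116 55 55 0.4; 0 -145 69 70 0.5; 0 -174 82 86 0.6; 0 -203 96 101 0.675; 0 -203 96 101 0.675",
)

```text
clock: 1.43
tool_pos: [0.5432, 0.242, 0.1261]
orientation: [-2.481, -1.927, 0.006]
ft_force: [-0.4, 0.1, -1.0]
finger_gap: 0.0427
gripper_force: 0.0
```

```bash
python3 - <<'E'
from h import *
p=viewer.camera_params("wrist");im=viewer.grab_frame("wrist");s=observe()
np.savez("w1.npz",R=p['R'],t=p['t'])
cv2.imwrite("pics/w1.png",im[:,:,::-1])
t,a=np.array([.5396,.236]),-.247
P=[(-.061,.055,.008),(-.061,-.055,.008),(-.004,.055,.04),(-.004,-.055,.04),(.004,.055,.04),(.004,-.055,.04)]
print(s['tool_pos'],s['orientation'],proj(p,[[*T(t,a,q),q[2]] for q in P],True).round(0))
E
```

```text
[0.54181808 0.24371333 0.12759163] [-2.47551658 -1.93186846  0.00545413] [[239. 169.]
 [248. 308.]
 [317. 172.]
 [319. 330.]
 [330. 172.]
 [330. 330.]]
```

View pics/w1.png

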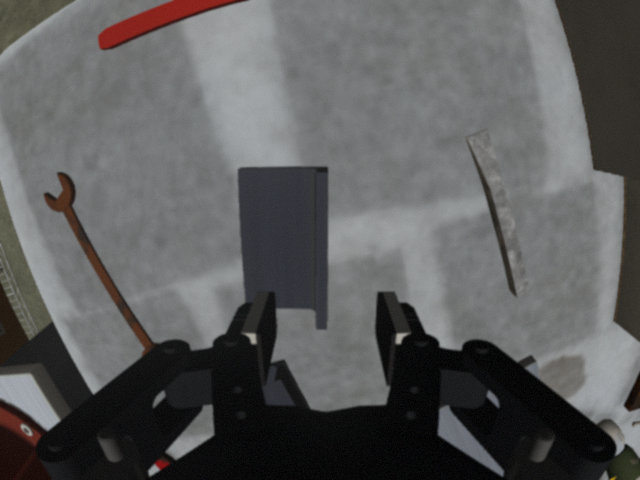

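The wrist view shows the angle with corners at (239,168), (327,168) and (327,328), within 1 mm of the estimate. Descending to grip.

Emit:
drive_tool(
  increments="0 0 -1 38 0; 0 0 -1 76 0; 0 0 -1 105 0; 0 0 -1 115 0; 0 0 -1 115 0; 0.9 0 -1 115 0; 0.9 0 -1 115 0; 0.9 0 -1 115 0",
  grip_force=60,
)

```text
clock: 2.15
tool_pos: [0.5421, 0.247, 0.0181]
orientation: [2.471, 1.938, 0.005]
ft_force: [-3.9, 1.7, 23.0]
finger_gap: 0.0071
gripper_force: 37.1
```

Emit:
drive_tool(
  increments="0.9 0 0 0 0; 0.9 0 0 0 0; 0.9 0 0 0 0",
)

```text
clock: 2.4
tool_pos: [0.5421, 0.2471, 0.0182]
orientation: [2.471, 1.938, 0.006]
ft_force: [-2.1, 1.2, 6.6]
finger_gap: 0.0067
gripper_force: 60.5
```

Emit:
drive_tool(
  increments="0.9 0 0 -5 0; 0.9 0 0 -15 0; 0.9 0 0 -30 0; 0.9 0 0 -50 0; 0.9 0 0 -70 0; 0.9 0 0 -90 0; 0.9 0 0 -90 0; 0.9 0 0 -90 0",
)

```text
clock: 3.07
tool_pos: [0.5414, 0.2466, 0.1066]
orientation: [2.472, 1.938, 0.004]
ft_force: [-0.4, 0.3, -7.3]
finger_gap: 0.0069
gripper_force: 58.7
```

```bash
python3 - <<'E'
from h import *
p=viewer.camera_params("wrist");im=viewer.grab_frame("wrist");s=observe()
cv2.imwrite("pics/w2.png",im[:,:,::-1])
print(s)
E
```

```text
{'clock': 3.1167, 'joints': array([ 2.07703622e-01,  1.00435778e-01, -1.36177030e-01,  1.33425126e+00,
        2.96330019e-05,  2.01955132e+00]), 'joint_vel': array([ 0.00089051,  0.0179328 , -0.02836979, -0.00132359, -0.00053999,
       -0.00076859]), 'tau': array([ 1.88302249e-02, -6.11355329e+01,  5.58246768e+01,  1.32732606e-01,
       -9.11273441e-03, -5.06508477e-04]), 'tool_pos': array([0.54039018, 0.24633926, 0.10489291]), 'orientation': array([-2.47237472e+00, -1.93819831e+00,  7.49358915e-05]), 'ft_force': array([-1.77552012, -0.99213244, -8.15843711]), 'moment': array([ 0.0400678 , -0.06474239,  0.02336686]), 'gripper_force': 58.68484675884247, 'finger_gap': 0.006661937390811794}
```

View pics/w2.png

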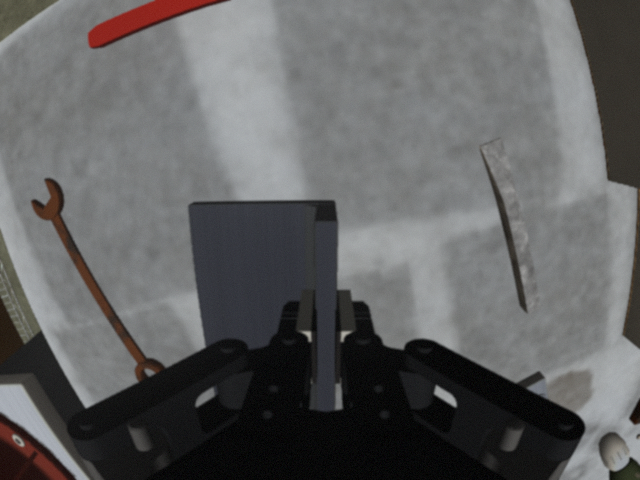

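The angle is held, with its +y end at row ~202 (bottom) and ~220 (upright top, u 316..337). Next I'll work out its pose in the tool frame and the move to the jig.

```bash
python3 - <<'E'
from h import *
p=viewer.camera_params("wrist");s=observe();M=Ro.from_rotvec(s['orientation']).as_matrix()
z0=s['tool_pos'][2]-.0182
for u,v,z in [(316,221,.04),(337,221,.04),(333,202,0),(190,206,.008),(190,203,0),(202,335,.008),(318,380,.04),(332,380,.04)]:
    print((u,v,z),((M.T@(ray(p,u,v,z0+z,True)-s['tool_pos']))*1e3).round(1))
print(np.arctan2(M[1,1],M[0,1]))
jt,ja=np.array([.6389,-.0491]),.1953
# target: angle origin at corner coords (-.024,.098); TCP at angle y +.0105
for cz in (.11,.0382):
    q=T(jt,ja,(.045-.024,-.075+.098+.0105));print(q,rel(*q,cz,ja))
E
```

```text
(316, 221, 0.04) [ 43.7  -4.1 -21.8]
(337, 221, 0.04) [ 43.7   3.  -21.8]
(333, 202, 0) [42.6  2.4 18.2]
(190, 206, 0.008) [ 43.  -60.3  10.2]
(190, 203, 0) [ 42.9 -63.3  18.2]
(202, 335, 0.008) [-21.8 -62.2  10.2]
(318, 380, 0.04) [-22.1  -3.9 -21.8]
(332, 380, 0.04) [-22.    1.8 -21.8]
-0.24105137442837019
[ 0.65299974 -0.01216157] (array([-224.1,  171.1,   -5.1]), -0.436)
[ 0.65299974 -0.01216157] (array([-224.1,  171.1,   66.7]), -0.436)
```

Emit:
drive_tool(
  increments="0.9 -28 21 -1 -0.055; 0.9 -56 43 -2 -0.11; 0.9 -84 64 -3 -0.165; 0.9 -112 86 -4 -0.22; 0.9 -140 107 -5 -0.275; 0.9 -168 128 -5 -0.33; 0.9 -196 150 -5 -0.385; 0.9 -224 171 -5 -0.436",
)

```text
clock: 3.78
tool_pos: [0.6524, -0.0134, 0.1079]
orientation: [-1.989, -2.428, 0.002]
ft_force: [1.2, 0.1, -7.2]
finger_gap: 0.0065
gripper_force: 59.1
```

Emit:
drive_tool(
  increments="0.9 0 0 0 0; 0.9 0 0 0 0",
)

```text
clock: 3.95
tool_pos: [0.6523, -0.0138, 0.1077]
orientation: [-1.996, -2.422, 0.002]
ft_force: [-0.4, 0.7, -7.1]
finger_gap: 0.007
gripper_force: 59.2
```

```bash
python3 - <<'E'
from h import *
p=viewer.camera_params("wrist");im=viewer.grab_frame("wrist");s=observe()
np.savez("w3.npz",R=p['R'],t=p['t']);cv2.imwrite("pics/w3.png",im[:,:,::-1])
t,a=np.array([.6389,-.0491]),.1953
print(s['tool_pos'],proj(p,[[*T(t,a,q),q[2]] for q in [(-.075,.11,.018),(.09,.11,.018),(.045,.105,.063),(.045,-.03,.063),(.045,.105,.018)]],True).round(0).tolist())
E
```

```text
[ 0.65193609 -0.01232898  0.10798628] [[181.0, 131.0], [437.0, 128.0], [377.0, 134.0], [368.0, 364.0], [367.0, 134.0]]
```

View pics/w3.png

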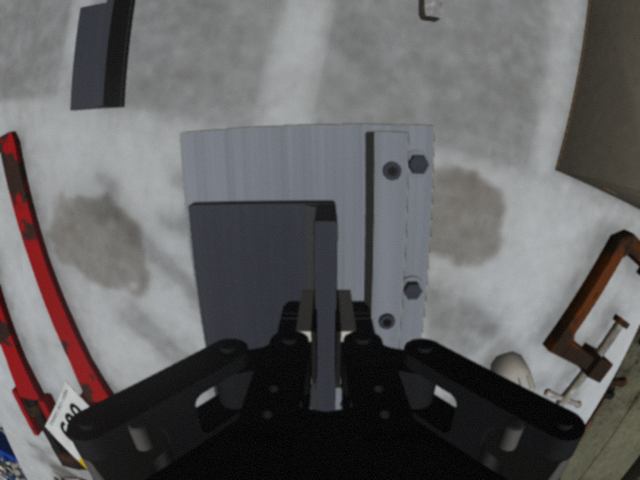

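The wrist view over the jig has bed corners at (181,132) and (433,124) and the fence face as a dark strip at u 366..374. I'll measure the fence line against the tool.

```bash
python3 - <<'E'
from h import *
p=viewer.camera_params("wrist");s=observe();M=Ro.from_rotvec(s['orientation']).as_matrix()
g=cv2.cvtColor(cv2.imread("pics/w3.png"),cv2.COLOR_BGR2GRAY).astype(int)
B=[]
for v in (145,165,185,205,225,245,265,280):
    d=np.diff(g[v,352:390]);l=352+d.argmin()+1;h=352+d.argmax()+1
    b=M.T@(ray(p,l-.5,v,.018,True)-s['tool_pos']);t=M.T@(ray(p,h-.5,v,.063,True)-s['tool_pos']);B.append((b[0],b[1],t[0],t[1]));print(v,l,h,(b[:2]*1e3).round(1),(t[:2]*1e3).round(1))
B=np.array(B);print(np.polyfit(B[:,0],B[:,1],1),np.polyfit(B[:,2],B[:,3],1))
e=[M.T@(ray(p,u,v,.018,True)-s['tool_pos']) for u,v in((181,132),(433,124))];print(e)
print(np.arctan2(M[1,1],M[0,1]))
E
```

```text
145 366 374 [65.8 23.9] [67.4 23.2]
165 365 374 [53.1 23.5] [57.2 23.4]
185 365 374 [40.4 23.7] [46.9 23.6]
205 365 374 [27.5 24. ] [36.4 23.9]
225 365 373 [14.3 24.4] [25.8 23.7]
245 365 373 [ 0.7 24.8] [14.8 24.1]
265 365 373 [-13.4  25.3] [ 3.4 24.6]
280 364 372 [-24.3  25. ] [-5.4 24.4]
[-0.01818151  0.0247001 ] [-0.01810722  0.02442058]
[array([ 0.07716523, -0.09491655,  0.09042527]), array([0.08081936, 0.06705945, 0.08993479])]
0.19323020089188722
```

Emit:
drive_tool(
  increments="0.9 2 0 20 -0.018; 0.9 2 0 40 -0.018; 0.9 2 0 55 -0.018; 0.9 2 0 65 -0.018; 0.9 2 0 69 -0.018; 0.9 2 0 71 -0.018; 0.9 2 0 72 -0.018; 0.9 2 0 72 -0.018",
)

```text
clock: 4.67
tool_pos: [0.6532, -0.0099, 0.0391]
orientation: [1.972, 2.444, 0.001]
ft_force: [0.9, -0.6, -6.1]
finger_gap: 0.0063
gripper_force: 59.3
```

Emit:
drive_tool(
  increments="0.9 0 0 1 0; 0.9 0 0 1 0; 0.9 0 0 1 0",
)

```text
clock: 4.92
tool_pos: [0.653, -0.0101, 0.0379]
orientation: [1.972, 2.444, 0.001]
ft_force: [0.5, -1.2, -6.7]
finger_gap: 0.0066
gripper_force: 59.3
```

Emit:
drive_tool(
  increments="0.9 0 0 1 0; 0.9 0 0 1 0; 0.9 0 0 2 0; 0.9 0 0 2 0; 0.9 0 0 2 0",
)

```text
clock: 5.33
tool_pos: [0.6531, -0.0101, 0.0362]
orientation: [1.972, 2.444, 0.001]
ft_force: [-3.1, 0.7, 3.6]
finger_gap: 0.007
gripper_force: 60.6
```

Emit:
drive_tool(
  increments="0.9 0 0 1 0; 0.9 0 0 1 0; 0.9 0 0 2 0; 0.9 0 0 2 0; 0.9 0 0 2 0",
)

```text
clock: 5.75
tool_pos: [0.6538, -0.0102, 0.0362]
orientation: [1.971, 2.443, 0.002]
ft_force: [-7.8, 1.3, 17.3]
finger_gap: 0.007
gripper_force: 62.7
```

Emit:
drive_tool(
  increments="0.9 0 0 -2 0; 0.9 0 0 -2 0; 0.9 -5 0 -2 0; 0.9 -10 0 -2 0; 0.9 -15 0 -2 0; 0.9 -20 0 -2 0; 0.9 -25 0 -2 0; 0.9 -30 0 -2 0",
)

```text
clock: 6.42
tool_pos: [0.6599, -0.0389, 0.0363]
orientation: [1.972, 2.445, 0.003]
ft_force: [-0.7, 3.7, 7.8]
finger_gap: 0.0068
gripper_force: 61.1
```

Emit:
drive_tool(
  increments="0.9 0 0 0 0; 0.9 -2 0 0 0; 0.9 -4 0 0 0; 0.9 -6 0 0 0; 0.9 -6 0 0 0; 0.9 -6 0 0 0",
)

```text
clock: 6.92
tool_pos: [0.6612, -0.0451, 0.0363]
orientation: [1.972, 2.444, 0.002]
ft_force: [-0.1, 1.7, 6.0]
finger_gap: 0.0068
gripper_force: 61.0
```

```bash
python3 - <<'E'
from h import *
p=viewer.camera_params("wrist");im=viewer.grab_frame("wrist");s=observe();M=Ro.from_rotvec(s['orientation']).as_matrix()
cv2.imwrite("pics/w4.png",im[:,:,::-1])
d=s['tool_pos'][:2]-T(np.array([.6389,-.0491]),.1953,(.045,-.075));c,q=np.cos(.1953),np.sin(.1953)
print(s['tool_pos'],"TCP in corner",c*d[0]+q*d[1],-q*d[0]+c*d[1],"force tool",M.T@s['ft_force'],np.arctan2(M[1,1],M[0,1]))
E
```

```text
[ 0.66119052 -0.04508307  0.03626627] TCP in corner -0.022353705791405346 0.07461485057755336 force tool [ 1.93128291 -1.1309116  -4.9036662 ] 0.21311090399426297
```

Emit:
drive_tool(
  increments="0.9 -2 0 0 0; 0.9 -3 0 0 0; 0.9 -4 0 0 0; 0.9 -5 0 0 0; 0.9 -5 0 0 0; 0.9 -5 0 0 0",
)

```text
clock: 7.47
tool_pos: [0.6622, -0.0497, 0.0363]
orientation: [1.972, 2.445, 0.003]
ft_force: [-0.2, 2.8, 6.0]
finger_gap: 0.0064
gripper_force: 61.1
```

Emit:
drive_tool(
  increments="0.9 -1 0 0 0; 0.9 -2 0 0 0; 0.9 -3 0 0 0; 0.9 -3 0 0 0; 0.9 -3 0 0 0",
)

```text
clock: 7.88
tool_pos: [0.6628, -0.0523, 0.0363]
orientation: [1.972, 2.445, 0.003]
ft_force: [-1.0, 4.4, 5.9]
finger_gap: 0.0066
gripper_force: 61.2
```

Emit:
drive_tool(
  increments="0.9 -1 0 0 0; 0.9 -2 0 0 0; 0.9 -3 0 0 0; 0.9 -3 0 0 0; 0.9 -3 0 0 0",
)

```text
clock: 8.3
tool_pos: [0.6629, -0.0524, 0.0363]
orientation: [-1.968, -2.445, -0.008]
ft_force: [-3.5, 17.1, 11.2]
finger_gap: 0.007
gripper_force: 61.8
```

Contact with the stop at 17 N. I'll ease off slightly, open a little, and lift clear.

Emit:
drive_tool(
  increments="0.9 2 0 0 0; 0.9 2 0 0 0; 0.7 2 0 0 0; 0.7 2 0 0 0; 0.7 2 0 0 0; 0.7 2 0 -2 0; 0.7 2 0 -5 0; 0.7 2 0 -8 0",
)

```text
clock: 8.97
tool_pos: [0.6622, -0.0541, 0.0435]
orientation: [-1.973, -2.445, 0.0]
ft_force: [0.1, 1.3, -0.0]
finger_gap: 0.0128
gripper_force: 0.0
```

Emit:
drive_tool(
  increments="0.7 0 0 -8 0; 0.7 0 0 -20 0; 0.7 0 0 -35 0; 0.7 0 0 -50 0; 0.7 0 0 -60 0; 0.7 0 0 -60 0",
)

```text
clock: 9.47
tool_pos: [0.6639, -0.0544, 0.1072]
orientation: [1.97, 2.442, 0.003]
ft_force: [0.5, 0.4, 0.0]
finger_gap: 0.0128
gripper_force: 0.0
```

```bash
python3 - <<'E'
from h import *
p=viewer.camera_params("wrist");im=viewer.grab_frame("wrist");s=observe();M=Ro.from_rotvec(s['orientation']).as_matrix()
cv2.imwrite("pics/w5.png",im[:,:,::-1]);t=viewer.grab_frame("top")[:,:,::-1]
cv2.imwrite("pics/w5t.png",np.hstack([cv2.resize(t[140:280,270:430],None,fx=2.5,fy=2.5,interpolation=2),cv2.resize(im[:,:,::-1][100:450,150:550],(400,350))]))
print(s['tool_pos'],s['ft_force'])
E
```

```text
[ 0.66332389 -0.0542619   0.10535893] [ 0.47695654 -0.10386319 -0.16868219]
```

View pics/w5t.png

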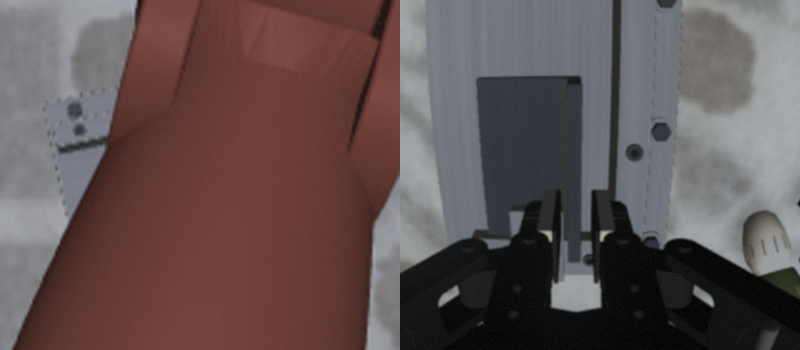

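The angle lies flat and parallel under the bush plate. Its upright is between the plate and the fence, about 20 mm short of the fence. Next I'll shut the fingers, move over the flat leg and come down.

Emit:
drive_tool(
  increments="1 -3 -18 0 0; 1 -6 -36 0 0; 1 -6 -36 10 0; 1 -6 -36 30 0; 1 -6 -36 50 0; 1 -6 -36 60 0; 1 -6 -36 65 0; 1 -6 -36 65 0",
)

```text
clock: 10.23
tool_pos: [0.6273, -0.067, 0.0364]
orientation: [-1.971, -2.443, 0.001]
ft_force: [-0.2, 0.1, 0.2]
finger_gap: -0.0001
gripper_force: 0.0
```

Emit:
drive_tool(
  increments="1 0 0 3 0; 1 0 0 5 0; 1 0 0 7 0; 1 0 0 7 0",
)

```text
clock: 10.57
tool_pos: [0.6285, -0.0675, 0.0315]
orientation: [1.972, 2.445, 0.0]
ft_force: [-0.7, -0.2, -0.4]
finger_gap: -0.0001
gripper_force: 0.0
```

Emit:
drive_tool(
  increments="1 0 4 1 0; 1 0 8 1 0; 1 0 12 1 0; 1 0 16 1 0; 1 0 19 1 0; 1 0 22 1 0; 1 0 25 1 0; 1 0 25 1 0",
)

```text
clock: 11.23
tool_pos: [0.6532, -0.062, 0.0302]
orientation: [1.972, 2.445, 0.0]
ft_force: [-0.3, -0.3, 0.8]
finger_gap: 0.0001
gripper_force: 0.0
```

Emit:
drive_tool(
  increments="1 0 2 0 0; 1 0 4 0 0; 1 0 6 0 0; 1 0 8 0 0; 1 0 10 0 0; 1 0 10 0 0",
)

```text
clock: 11.73
tool_pos: [0.6629, -0.0599, 0.0302]
orientation: [1.972, 2.445, 0.001]
ft_force: [0.3, 1.2, 0.4]
finger_gap: 0.0001
gripper_force: 0.1
```

Emit:
drive_tool(
  increments="1 0 1 0 0; 1 0 2 0 0; 1 0 3 0 0; 1 0 4 0 0; 1 0 4 0 0",
)

```text
clock: 12.15
tool_pos: [0.6654, -0.0594, 0.0302]
orientation: [-1.972, -2.444, 0.003]
ft_force: [-8.4, -1.0, 4.2]
finger_gap: -0.0001
gripper_force: 4.0
```

```bash
python3 - <<'E'
from h import *
p=viewer.camera_params("wrist");im=viewer.grab_frame("wrist");s=observe();M=Ro.from_rotvec(s['orientation']).as_matrix()
cv2.imwrite("pics/w6.png",cv2.resize(im[:,:,::-1][100:450,150:550],(800,600)))
print(s['tool_pos'],M.T@s['ft_force'])
E
```

```text
[ 0.66544475 -0.0593742   0.03021296] [-0.31539261 -7.9761407  -2.60152605]
```

View pics/w6.png

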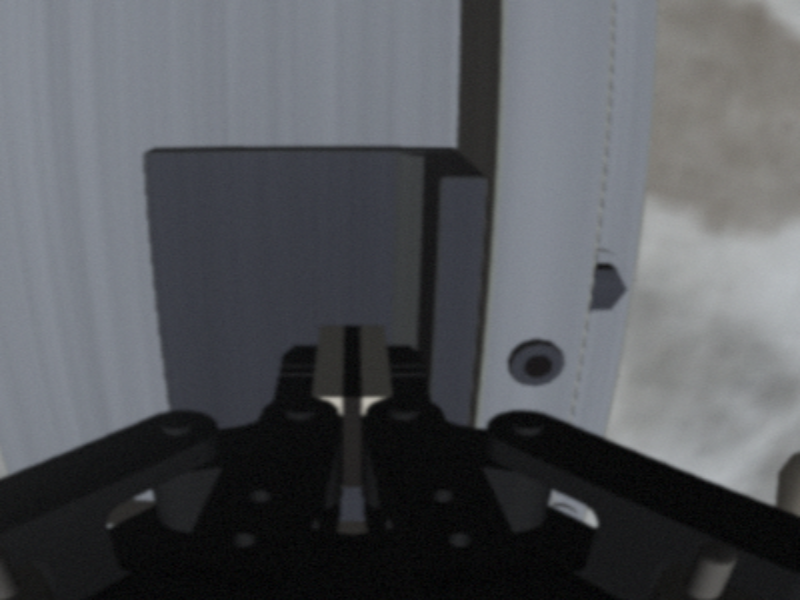

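The upright is at the fence with 8 N on it. Now the diagonal push, increased step by step.

Emit:
drive_tool(
  increments="1 0 0 1 0; 1 0 0 2 0; 1 0 0.5 3 0; 1 0 0.5 4 0; 1 0 1 5 0; 1 0 1 6 0; 1 0 1 6 0; 1 0 1 6 0",
)

```text
clock: 12.87
tool_pos: [0.6655, -0.0595, 0.026]
orientation: [-1.972, -2.443, 0.005]
ft_force: [-21.2, -1.8, 20.7]
finger_gap: -0.0001
gripper_force: 16.2
```

```bash
python3 - <<'E'
from h import *
s=observe();M=Ro.from_rotvec(s['orientation']).as_matrix()
d=s['tool_pos'][:2]-T(np.array([.6389,-.0491]),.1953,(.045,-.075));c,q=np.cos(.1953),np.sin(.1953)
print(s['tool_pos'],M.T@s['ft_force'],"corner",c*d[0]+q*d[1],-q*d[0]+c*d[1],)
p=viewer.camera_params("wrist")
# angle +y end from w6: top end edge of upright and flat leg (crop scale: 0.5, 0.583)
for x,y,z in[(440,178,.058),(487,178,.058),(147,153,.026),(425,153,.026)]:
    w=ray(p,150+x/2,100+y*350/600,z,True);d=w[:2]-T(np.array([.6389,-.0491]),.1953,(.045,-.075));print((np.array([c*d[0]+q*d[1],-q*d[0]+c*d[1]])*1e3).round(1))
E
```

```text
[ 0.66547399 -0.05950431  0.02603317] [  2.73368411 -21.21285427 -20.6072085 ] corner -0.020950264006885683 0.05963651111872841
[ -9.  111.9]
[ -1.8 112.1]
[-63.3 110.9]
[ -8.3 111.5]
```

```bash
python3 - <<'E'
from h import *
p=viewer.camera_params("wrist");im=viewer.grab_frame("wrist");g=cv2.cvtColor(im,cv2.COLOR_RGB2GRAY).astype(float)
cv2.imwrite("pics/w7.png",im[:,:,::-1])
o=T(np.array([.6389,-.0491]),.1953,(.045,-.075));a=.1953;c,q=np.cos(a),np.sin(a)
loc=lambda w:(np.array([c*(w[0]-o[0])+q*(w[1]-o[1]),-q*(w[0]-o[0])+c*(w[1]-o[1])])*1e3).round(1)
for u in (250,275,300,325,345):
    col=cv2.GaussianBlur(g[:,u-2:u+3].mean(1)[:,None],(1,5),0).ravel();d=np.diff(col)
    tab=[int(v) for v in np.argsort(-abs(d[20:300]))[:6]+20]
    e=170+int(d[170:210].argmin())+.5
    print(u,"end",e,loc(ray(p,u,e,.018,True)),loc(ray(p,u,e+2,.026,True)),[(v,round(d[v],1),loc(ray(p,u,v+.5,.018,True)).tolist()) for v in sorted(tab)])
E
```

```text
250 end 186.5 [-54.1 110.7] [-52.4 111.1] [(184, np.float64(-10.7), [-54.0, 111.6]), (185, np.float64(-20.1), [-54.0, 111.2]), (186, np.float64(-23.3), [-54.1, 110.7]), (187, np.float64(-14.9), [-54.1, 110.3]), (189, np.float64(5.3), [-54.1, 109.5]), (190, np.float64(4.3), [-54.1, 109.1])]
275 end 186.5 [-43.5 110.8] [-42.4 111.2] [(183, np.float64(-4.2), [-43.5, 112.0]), (184, np.float64(-12.1), [-43.5, 111.6]), (185, np.float64(-21.8), [-43.5, 111.2]), (186, np.float64(-23.4), [-43.5, 110.8]), (187, np.float64(-12.4), [-43.5, 110.4]), (189, np.float64(5.5), [-43.5, 109.5])]
300 end 185.5 [-33.2 111.3] [-32.6 111.7] [(184, np.float64(-14.1), [-33.2, 111.7]), (185, np.float64(-22.6), [-33.2, 111.3]), (186, np.float64(-21.7), [-33.2, 110.9]), (187, np.float64(-9.8), [-33.2, 110.4]), (189, np.float64(6.1), [-33.2, 109.6]), (299, np.float64(-7.2), [-33.3, 60.1])]
325 end 185.5 [-23.  111.4] [-22.9 111.8] [(184, np.float64(-15.5), [-23.0, 111.8]), (185, np.float64(-23.5), [-23.0, 111.4]), (186, np.float64(-21.6), [-23.0, 111.0]), (288, np.float64(-9.8), [-22.1, 65.8]), (289, np.float64(-12.3), [-22.1, 65.3]), (290, np.float64(-10.0), [-22.1, 64.8])]
345 end 186.5 [-14.8 111.2] [-15.2 111.6] [(184, np.float64(-13.1), [-14.8, 112.0]), (185, np.float64(-21.6), [-14.8, 111.6]), (186, np.float64(-22.2), [-14.8, 111.2]), (187, np.float64(-11.2), [-14.8, 110.8]), (189, np.float64(6.4), [-14.7, 109.9]), (299, np.float64(-5.8), [-13.1, 60.5])]
```

View pics/w7.png

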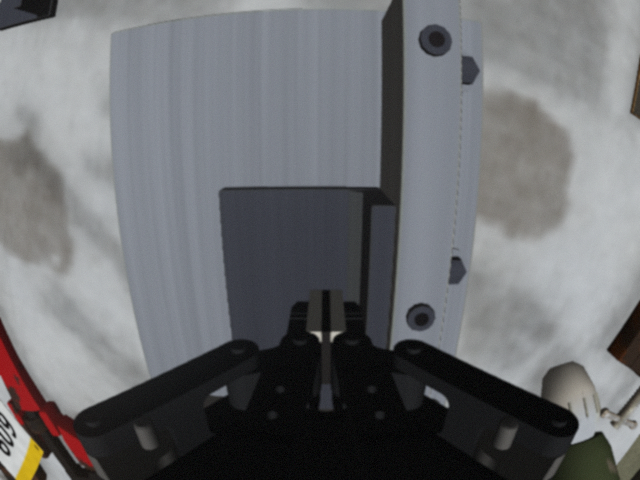

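The angle is against the fence with its end at row ~186. The bed's left edge shows at rows ~10 to 33, so I'll measure the end against it.

```bash
python3 - <<'E'
from h import *
p=viewer.camera_params("wrist")
g=cv2.cvtColor(cv2.imread("pics/w7.png"),cv2.COLOR_BGR2GRAY).astype(float)
o=T(np.array([.6389,-.0491]),.1953,(.045,-.075));a=.1953;c,q=np.cos(a),np.sin(a)
loc=lambda w:(np.array([c*(w[0]-o[0])+q*(w[1]-o[1]),-q*(w[0]-o[0])+c*(w[1]-o[1])])*1e3).round(1)
for u in (250,275,300,325,345):
    col=cv2.GaussianBlur(g[:,u-2:u+3].mean(1)[:,None],(1,5),0).ravel();d=np.diff(col)[:32];v=int(abs(d).argmax());print(u,v,d[v],loc(ray(p,u,v+.5,.018,True)))
print(loc(ray(p,111,33,.018,True)))
s=observe();print(s['ft_force'],s['clock'])
E
```

```text
250 10 -14.025000000000006 [-54.9 185.2]
275 8 -12.137499999999989 [-44.5 185.6]
300 7 -7.737500000000011 [-34.4 185.8]
325 8 -4.0125000000000455 [-24.3 185.3]
345 8 -2.7125000000000057 [-16.3 185.5]
[-120.7  183.7]
[-20.69034446  -0.50458425  20.16528761] 12.9167
```

```bash
python3 -c "
from workcell import order
print(order.hand_in())"
```

```text
the job is handed in; nothing more can be done
None
```

I handed the job in at about 13 s. The angle is home, with its end about 0.7 mm from the stop by camera measurement, and the shut fingers are still pressing it with about 21 N towards the fence and 20 N down onto the bed. The hand-in returned no verdict.

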